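Jack up the classroom rover for a wheels-off test

TASK

Press the rover's battery hatch down until its catch holds it shut, then stand the red jack flat on the desk with its saddle centred under the mark on the rover's orange lug. Pump: push the handle fully down so the near wheels lift, let it come all the way up, then push it fully down again and finish while holding it there, touching nothing but the jack. Do not shove the rover, and leave the spare wheel, beam, tin and screwdriver where they lie.

Things in the scene. Friction and masses are not known exactly. Their poses are not given: they have to be found in the camera images.
- rover: Loose white rover, 210 long (x) x 174 over wheels (y) x 110 mm high. Origin on the desk under its centre; y to the lift-lug side (robot's left). Non-turning black wheels 72 dia x 24 at x +-80, y +-75. Orange lug (44 wide, out to y 130, underside 55, top 67 up) has a yellow-in-black mark on top. Grey hub at x -55, top 107 up; yellow battery bay with lime hatch at x 40.
- hatch (a joint): Lime battery hatch, 78 x 78 x 5 mm: 0 shut, starts open at about 0.5 to 0.9 rad. Hinge along rover x at rover (40, -40, 107) mm; free edge, 83 mm from it, on the +y side. A weak spring reopens it unless the sprung pink catch (rover y 43 to 55, top 117 up) snaps over its lip: press 3 to 5 N near the free edge, a little past 0 (stop at -0.03). Latched it reads under 0.02.
- hatch_press (a point): Point on the upper face of the hatch, on its dark green mark, 60 mm from the hinge line and midway along it: where to press. With the hatch shut it lies at rover (40, 20, 109.5) mm.
- lift_pad (a point): Centre of the lift point on the underside of the orange lug, at rover (0, 106, 55) mm: straight below the yellow mark.
- wheel_a (a point): Lowest point of the near front wheel (lug side), at rover (80, 75, 0) mm: its height is the wheel's clearance above the desk.
- wheel_b (a point): Lowest point of the near rear wheel (lug side), at rover (-80, 75, 0) mm.
- jack: Loose red lever jack, 0.65 to 0.9 kg. Origin on the desk below the saddle; x to its nose (starts to the robot's right, within 0.5 rad). Base 265 x 68 x 8 mm, x +30 to -235. In line: ram with saddle at x 0, grip block at x -60, handle pivot at x -88 and 40 up, handle running back over the base. The nose goes under the lug from the side, handle end away from the rover (jack x along rover -y).
- saddle (a point): Centre of the top face of the round dark saddle (34 mm dia). 42 mm above the desk when the handle is up, rising straight up by 52 mm per rad of handle to 68 mm: it meets the lug after 13 mm and lifts it by another 13 mm.
- grip_block (a point): Centre of the top of the aluminium block for carrying or sliding the jack: 34 (jack x) x 28 (jack y, grip across this) mm, top 54 mm above the desk, rising from the 8 mm base plate; at jack (-60, 0, 54) mm.
- pump (a joint): Handle angle: 0 raised (0.5 rad above level, where its spring returns it), 0.5 rad fully down (level, against a stop). Pushing the paddle down takes 1.5 to 5 N, the most with the rover on it. The saddle follows the handle both ways: it stays up only while the handle is held down.
- paddle (a point): Centre of the upper face of the black paddle with yellow ribs (56 long x 36 wide x 10 thick) at the handle's end, 118 mm from the pivot. Raised it is at jack (-189, 0, 101) mm, fully down at jack (-206, 0, 45) mm.
- spare_wheel: Bystander: spare black wheel lying flat, 72 dia x 24 mm, origin under its centre.
- beam: Bystander: teal kit beam, 120 x 16 x 12 mm along its x, origin under its centre.
- pencil_tin: Bystander: grey-blue pencil tin, 180 x 75 x 35 mm, origin under its centre.
- screwdriver: Bystander: blue screwdriver lying along its x, about 200 mm long.

How it is judged:
By the outcome, as a careful person would: the job done as asked, in the order asked, and still so for the second after the job is handed in, while the arm keeps its last pose, push and grip.
It also fails if it takes over 64 s, if anything falls off the work surface, if the arm or the gripper's body presses on something with over 40 N, if the wrist force passes 120 N, or if a joint passes its speed limit or range.

ROBOT

A 7-joint arm with a two-finger parallel gripper is mounted at the origin on the work surface. World frame = base frame: x ahead of the robot, y to its left, z up, the work surface at z = 0. Lengths are in m, angles in rad, forces in N, time in s.
With the tool pointing down it reaches from about 0.4 to 0.925 m from the base axis. Payload 4.1 kg.
Tool frame: the origin (TCP) lies where the fingers leave the gripper's body, on its centre line; the fingertips stand 73 mm ahead of it and the grasp point (between the pads) lies 54 mm ahead of it; z points along the fingers, y is the direction in which the jaws open and shut (so a half turn about z gives the same grasp; the last joint's range is limited). The gripper opens to 85 mm and grips with 20 to 120 N. Pads are 22 mm wide; open, the fingers measure 114 mm over their backs; the gripper's body (76 mm by 85 mm) begins 54 mm behind the grasp point. The pads swing forward as they close: fully open they stand 13 mm farther back than shut.
Start: joints at [1.123, 0.398, 0.045, 1.537, -0.019, 1.207, -0.051], TCP at [0.222, -0.611, 0.304] pointing down, gripper open.
Joint ranges: [-2.82, 2.82], [-0.49, 2.23], [-1.37, 1.46], [0, 2.46], [-1.36, 4.5], [0.23, 2], [-2.94, 2.94]. Speed limits (rad/s): [2.57, 2.57, 3.14, 3.14, 3.14, 3.14, 3.14].

INTERFACE

Orientations are given as a unit quaternion [x, y, z, w].
In Python, from cell import arm, viewer gives the robot as it stands.
- The arm moves only by the shell command python3 -m jog 'ROWS' [FORCE]. ROWS is text: rows parted by semicolons, each of 5 numbers parted by spaces: the opening in per cent of the stroke, from 0 (shut) to 100 (fully open), then the shift along the tool's x, y, z in units of 60 mm (1.0 is 60 mm), then the turn about the tool's z in degrees. A call has exactly 5 rows; each row is the pose to reach, as a shift and turn from the pose commanded when the call began, along the tool's axes at that moment; what a row does not reach only later rows make up. A row lasts 1/8 s, in which the tool goes at most 62.5 mm and 10.7 degrees, less where a joint would pass 70% of its speed; a pose out of reach is approached as far as the arm can. A call with a gripper value outside its range is refused whole. The fingers move at their own pace and stop on an object; FORCE is the grip in N (left out, the last holds). Time passes only in rows, so rows that repeat a pose let the fingers close, or fill a call up. It gives the time, the measured TCP pose, the force and the opening at its end, in the units of the state.
- arm.read_state(): the state, without advancing time (a new reading comes with each control period).
- viewer.capture(name): name is "side" or "top" or "wrist"; returns (picture, depth): 384x512x3 uint8, red, green, blue; 384x512 float32, m along the optical axis (not along the pixel's ray), 0 where there is no reading.
- viewer.camera_info(name): a dict with "fx", "fy", "cx", "cy" (pixels), "R" (3x3) and "t" (3): a world point X has camera coordinates R X + t; the wrist camera has in their place "T_tool_cam" (4x4, takes a point from camera to tool coordinates, whose origin is the TCP and whose axes are the flange's). Camera axes: x right, y down, z forward; pixel columns grow to the right and rows downward; lengths in m; the calibration is good to about 2 mm. The wrist camera is an equidistant fisheye: a pixel r from the principal point sees the ray r / f radians off the axis. A picture is of the moment at which its call begins: read the wrist's pose just before it. camera_info takes no time and is no camera call.
- arm.hand_in(): hands the job in, once; it reports no verdict.
The state is a dict: "time_s": time; "q": joint angles; "joint_velocities": joint speeds; "effort": joint torques, N m; "tcp_pos": TCP position; "tool_rot": TCP orientation; "force": force on the tool from outside, world axes, zero at the start; "ft_torque": the same for the moment, N m; "grip_width": opening from 0.0 (shut) to 1.0 (fully open).
Only numpy, scipy, OpenCV 4.12 (cv2) and the standard library are available. Lean on these libraries where they do the work, as an engineer would, in place of code of your own. Each camera call takes 0.05 s, during which the arm holds its last target.

## Working session

There is one attempt and no reset: what is moved stays moved. The work goes in short steps, Python scripts to look and compute and a shell command to move; the robot and the scene stay as the last step left them, time stands still between calls to the robot, and variables do not carry over. Pictures are saved under pics/ and viewed, and the job is handed in when it is done.

```bash
ls; mkdir -p pics
python3 - <<'E'
from cell import arm, viewer
import cv2, json, numpy as np
s=arm.read_state(); print(s)
for n in ["top","side","wrist"]:
    s=arm.read_state()
    p,d=viewer.capture(n)
    cv2.imwrite(f"pics/{n}0.png",p[:,:,::-1]); np.save(f"pics/{n}0_d.npy",d)
    print(n,viewer.camera_info(n))
E
```

```text
pics
{'time_s': 0.0, 'q': array([ 1.12301722,  0.39915388,  0.04500886,  1.53786318, -0.01868938,
        1.20690109, -0.05067964]), 'joint_velocities': array([ 6.11048849e-05, -6.99320392e-04, -1.79973159e-03, -1.22689182e-03,
        2.05512291e-03,  1.61169291e-03,  1.83150109e-03]), 'effort': array([-2.67689993e-04, -4.75135624e+01,  1.36454187e+00, -2.54218215e+01,
        1.15583424e-02,  9.27228393e-03, -3.29696462e-06]), 'tcp_pos': array([ 0.22201201, -0.61039024,  0.30289494]), 'tool_rot': array([ 9.84818346e-01,  1.73585479e-01, -2.29354812e-04, -9.24233141e-04]), 'force': array([-0.15038189, -0.06182781, -0.44877234]), 'ft_torque': array([-0.00340817,  0.01159502, -0.0209102 ]), 'grip_width': 1.0017095488512682}
top {'fx': 471.6840402245198, 'fy': 471.6840402245198, 'cx': 245.93776102750036, 'cy': 194.9120797546781, 'R': array([[-0.02699699, -0.99963452, -0.00140752],
       [-0.99289358,  0.02697814, -0.11590734],
       [ 0.11590295, -0.00173163, -0.99325903]]), 't': array([-0.00851283,  0.61203904,  1.25726045])}
side {'fx': 471.42615862739586, 'fy': 471.42615862739586, 'cx': 252.87050304842072, 'cy': 193.60830447437414, 'R': array([[-0.96418598, -0.26429513,  0.02221443],
       [-0.16322696,  0.52528129, -0.83512665],
       [ 0.20905108, -0.80884341, -0.54960894]]), 't': array([0.58907666, 0.19532405, 1.2189802 ])}
wrist {'fx': 297.3186396354542, 'fy': 297.3186396354542, 'cx': 259.3029684032226, 'cy': 189.3160873813103, 'T_tool_cam': array([[ 1.75958882e-04, -9.45085516e-01, -3.26823097e-01,
         8.41093965e-02],
       [ 9.99999964e-01,  2.32940828e-04, -1.35211151e-04,
         3.19673306e-05],
       [ 2.03916543e-04, -3.26823061e-01,  9.45085523e-01,
        -6.96986098e-02],
       [ 0.00000000e+00,  0.00000000e+00,  0.00000000e+00,
         1.00000000e+00]])}
```

View pics/top0.png

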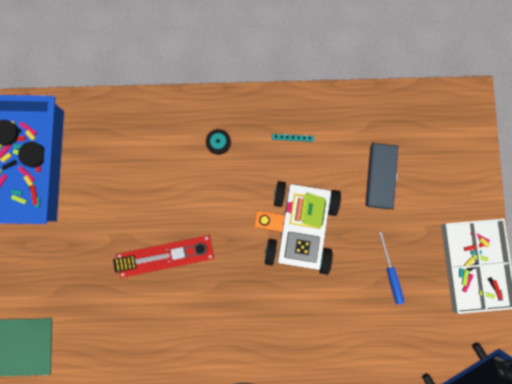

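View pics/side0.png

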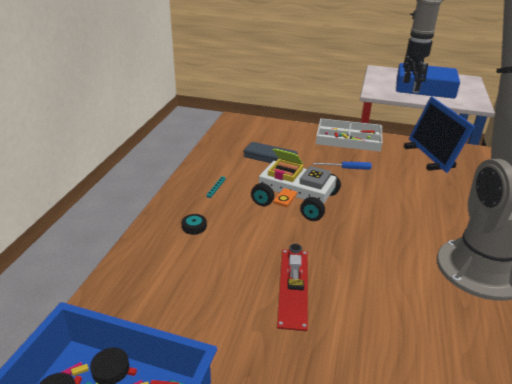

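View pics/wrist0.png

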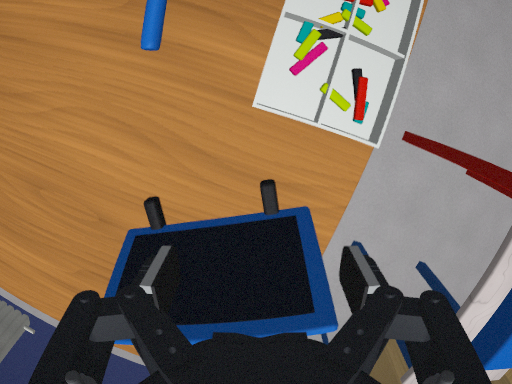

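The top view has the rover near (305,227), with its lug mark at (265,220) and the open lime hatch at (315,210). The jack spans (115,265) to (213,240), with the grip block at (177,254), the saddle at (200,249) and the paddle at (124,264). I'll measure these more accurately on enlarged crops.

```bash
cat > h.py <<'E'
import numpy as np, cv2
from cell import arm, viewer
from scipy.spatial.transform import Rotation as Rn
def pt(name,u,v,d):
    c=viewer.camera_info(name)
    X=np.array([(u-c['cx'])/c['fx']*d,(v-c['cy'])/c['fy']*d,d])
    return np.asarray(c['R']).T@(X-np.asarray(c['t']))
def onz(name,u,v,z):
    c=viewer.camera_info(name);R=np.asarray(c['R']);t=np.asarray(c['t'])
    o=-R.T@t; r=R.T@np.array([(u-c['cx'])/c['fx'],(v-c['cy'])/c['fy'],1])
    return o+r*(z-o[2])/r[2]
def proj(name,X):
    c=viewer.camera_info(name);x=np.asarray(c['R'])@X+np.asarray(c['t'])
    return np.array([c['fx']*x[0]/x[2]+c['cx'],c['fy']*x[1]/x[2]+c['cy'],x[2]])
def cloud(name,d):
    c=viewer.camera_info(name);v,u=np.mgrid[:384,:512]
    X=np.stack([(u-c['cx'])/c['fx']*d,(v-c['cy'])/c['fy']*d,d],-1)-np.asarray(c['t'])
    return X@np.asarray(c['R'])
E
python3 - <<'E'
from h import *
p=cv2.imread('pics/top0.png'); d=np.load('pics/top0_d.npy')
cv2.imwrite('pics/top0_r.png',cv2.resize(p[170:285,245:350],None,fx=5,fy=5,interpolation=cv2.INTER_CUBIC))
cv2.imwrite('pics/top0_j.png',cv2.resize(p[225:285,105:220],None,fx=6,fy=6,interpolation=cv2.INTER_CUBIC))
s=cv2.imread('pics/side0.png')
cv2.imwrite('pics/side0_r.png',cv2.resize(s[140:225,235:375],None,fx=5,fy=5,interpolation=cv2.INTER_CUBIC))
W=cloud('top',d)
hsv=cv2.cvtColor(p,cv2.COLOR_BGR2HSV)
print('desk z', [W[300,250].round(4)])
red=((hsv[...,0]<6)|(hsv[...,0]>174))&(hsv[...,1]>150)
red[:220]=0;red[:,230:]=0
ys,xs=np.nonzero(red); 
r=cv2.minAreaRect(np.stack([xs,ys],1).astype(np.float32)); b=cv2.boxPoints(r); print(r)
for q in b: print('jack corner',q, onz('top',q[0],q[1],.008).round(4))
for n,(u,v) in dict(sad=(200,249),grip=(177,254),pad=(124,264),lug=(265,220),hub=(303,247)).items():
    print(n,W[v-1:v+2,u-1:u+2].reshape(-1,3).mean(0).round(4))
E
```

```text
desk z [array([ 0.3248, -0.0285, -0.0029])]
((164.37802124023438, 256.0704040527344), (24.203411102294922, 96.10112762451172), 78.43986511230469)
jack corner [114.87703 253.84334] [0.4609 0.341  0.008 ]
jack corner [209.02873 234.58504] [0.5069 0.0802 0.008 ]
jack corner [213.87901 258.2975 ] [0.4413 0.068  0.008 ]
jack corner [119.72731 277.5558 ] [0.3959 0.3273 0.008 ]
sad [0.4677 0.1024 0.043 ]
grip [0.456  0.1628 0.0534]
pad [0.4345 0.2917 0.101 ]
lug [ 0.5394 -0.0738  0.0677]
hub [ 0.4649 -0.1509  0.243 ]
```

View pics/top0_r.png

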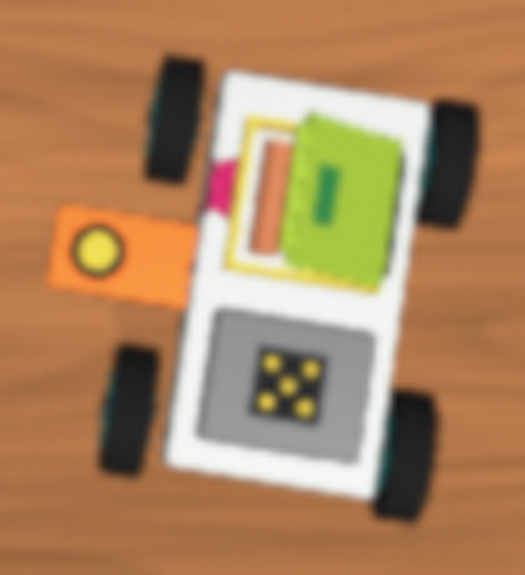

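View pics/top0_j.png

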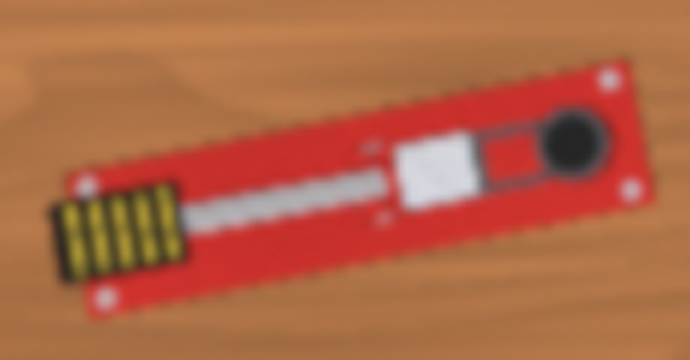

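View pics/side0_r.png

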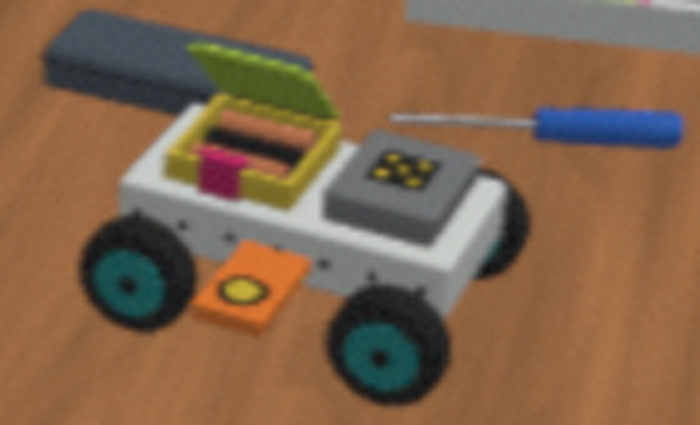

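```bash
cat >> h.py <<'E'
from scipy.optimize import least_squares
def fit(obs,x0,cam='top'):
    # obs: list of (local xyz mm, (u,v))
    L=np.array([o[0] for o in obs])/1000.; UV=np.array([o[1] for o in obs],float)
    def f(p):
        c,s=np.cos(p[2]),np.sin(p[2])
        out=[]
        for l,q in zip(L,UV):
            X=np.array([p[0]+c*l[0]-s*l[1],p[1]+s*l[0]+c*l[1],l[2]])
            out+=list(proj(cam,X)[:2]-q)
        return out
    r=least_squares(f,x0,loss='soft_l1'); return r.x,np.array(r.fun).reshape(-1,2)
def tow(p,l):
    c,s=np.cos(p[2]),np.sin(p[2]);l=np.array(l)/1000.
    return np.array([p[0]+c*l[0]-s*l[1],p[1]+s*l[0]+c*l[1],l[2]])
E
python3 - <<'E'
from h import *
cr=lambda u,v:((u+.5)/5-.5+245,(v+.5)/5-.5+170)
cj=lambda u,v:((u+.5)/6-.5+105,(v+.5)/6-.5+225)
R,e=fit([((0,106,67),cr(98,250)),((-55,0,107),cr(287,386)),((22,130,67),cr(62,206)),((-22,130,67),cr(49,287))],[.55,-.15,-.15])
print('rover',R.round(4),e.round(2).tolist())
J,e=fit([((0,0,42),cj(574,143)),((-60,0,54),cj(437,170)),((-189,0,101),cj(120,230)),((30,34,8),cj(628,60)),((30,-34,8),cj(655,202)),((-235,-34,8),cj(93,320))],[.46,.1,-1.4])
print('jack',J.round(4),e.round(2).tolist())
for n,l in dict(press=(40,20,109.5),lug=(0,106,55),hinge=(40,-40,107)).items(): print(n,tow(R,l).round(4))
print('hatch press open',[ (a,tow(R,(40,-40+60*np.cos(a),107+60*np.sin(a))).round(3)) for a in(.5,.7,.9)])
# hatch angle by depth
d=np.load('pics/top0_d.npy');W=cloud('top',d)
c,s=np.cos(R[2]),np.sin(R[2]);Q=W-[R[0],R[1],0];Q=np.stack([c*Q[...,0]+s*Q[...,1],-s*Q[...,0]+c*Q[...,1],Q[...,2]],-1)*1000
for u,v in [(305,205),(307,210),(310,209),(315,208),(318,212),(322,205),(302,247),(300,245),(265,217),(262,224)]: print(u,v,Q[v,u].round(0))
G=dict(grip=tow(J,(-60,0,54)),sad=tow(J,(0,0,42)));print(G)
s=arm.read_state();print(Rn.from_quat(s['tool_rot']).as_matrix().round(3))
E
```

```text
rover [ 0.5194 -0.1761 -0.1899] [[0.12, 0.43], [0.48, 0.19], [-0.27, -0.38], [-0.32, -0.26]]
jack [ 0.4692  0.1027 -1.3974] [[-0.35, 0.0], [-0.08, 0.0], [0.51, 0.22], [0.18, -0.38], [0.37, 0.2], [-0.73, -0.09]]
press [ 0.5625 -0.164   0.1095]
lug [ 0.5394 -0.072   0.055 ]
hinge [ 0.5511 -0.223   0.107 ]
hatch press open [(0.5, array([ 0.561, -0.171,  0.136])), (0.7, array([ 0.56 , -0.178,  0.146])), (0.9, array([ 0.558, -0.186,  0.154]))]
305 205 [ 46.  16. 163.]
307 210 [ 36.   8. 155.]
310 209 [ 39.   1. 154.]
315 208 [ 46. -13. 135.]
318 212 [ 39. -24. 122.]
322 205 [ 59. -33. 113.]
302 247 [-55.   1. 109.]
300 245 [-51.   7. 110.]
265 217 [  8. 106.  71.]
262 224 [-11. 110.  64.]
{'grip': array([0.45888277, 0.16182865, 0.054     ]), 'sad': array([0.46923222, 0.10272798, 0.042     ])}
[[ 0.94   0.342 -0.001]
 [ 0.342 -0.94   0.001]
 [-0.    -0.001 -1.   ]]
```

Rover pose is (0.519, -0.176, yaw -0.19 rad) and jack pose is (0.469, 0.103, yaw -1.397). Residuals are under 0.8 px, and the depth heights match the given sizes. The hatch is open about 0.75 rad. Next I move over the rover with the fingers closing.

```bash
cat >> h.py <<'E'
def plan(xyz,yawdeg):
    s=arm.read_state();M=Rn.from_quat(s['tool_rot']).as_matrix()
    yaw=np.degrees(np.arctan2(M[1,0],M[0,0]))
    dl=M.T@(np.array(xyz)-s['tcp_pos'])
    print('t %.2f tcp'%s['time_s'],s['tcp_pos'].round(4),'yaw %.2f tilt %.4f'%(yaw,np.hypot(M[0,2],M[1,2])),'F',s['force'].round(2),'g %.3f'%s['grip_width'])
    print('shift units',(dl/.06).round(3),'turn',round((yaw-yawdeg+180)%360-180,2))
E
python3 -m jog '0 .77 -.5 0 -10; 0 1.55 -1 0 -20; 0 2.32 -1.5 0 -30; 0 3.1 -2 0 -40; 0 3.9 -2.5 0 -50' 30
python3 -c "
from h import *
plan([.555,-.17,.304],79.1)"
```

```text
time_s: 0.78
tcp_pos: [0.3915, -0.3884, 0.3038]
tool_rot: [0.818, 0.576, -0.0, 0.0]
force: [-0.2, -0.6, 0.3]
grip_width: -0.002
t 0.78 tcp [ 0.3915 -0.3884  0.3038] yaw 70.30 tilt 0.0003 F [-0.21 -0.6   0.3 ] g -0.002
shift units [ 4.345e+00  1.339e+00 -4.000e-03] turn -8.8
```

```bash
python3 -m jog '0 .9 .27 0 -3; 0 1.8 .54 0 -6; 0 2.7 .8 0 -9; 0 3.6 1.1 0 -9; 0 4.34 1.34 0 -9'
python3 - <<'E'
from h import *
plan([.555,-.17,.304],79.1)
s=arm.read_state()
p,d=viewer.capture('wrist'); cv2.imwrite('pics/w1.png',p[:,:,::-1]);np.save('pics/w1_d.npy',d)
np.savez('pics/w1_pose.npz',p=s['tcp_pos'],q=s['tool_rot'])
E
```

```text
time_s: 1.4
tcp_pos: [0.5565, -0.1705, 0.3038]
tool_rot: [0.771, 0.637, 0.0, -0.0]
force: [0.0, 0.1, 0.1]
grip_width: 0.003
t 1.40 tcp [ 0.5565 -0.1705  0.3038] yaw 79.08 tilt 0.0003 F [0.05 0.09 0.05] g 0.003
shift units [ 0.003 -0.026 -0.004] turn -0.02
```

View pics/w1.png

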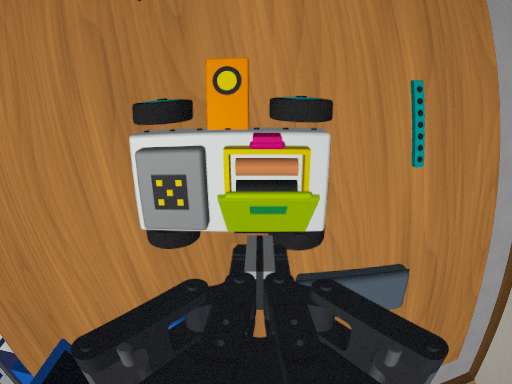

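The wrist view shows the lug mark at (227,81), the hub mark at (170,192), the hatch's green mark at (268,210), and the closed fingers ending near (259,240). I'll cross-check the rover pose from it.

```bash
cat >> h.py <<'E'
def wray(u,v,pos,quat):
    c=viewer.camera_info('wrist');T=np.asarray(c['T_tool_cam'])
    a=np.array([(u-c['cx'])/c['fx'],(v-c['cy'])/c['fy']]);r=np.hypot(*a)
    ray=np.array([*(a/r*np.sin(r)),np.cos(r)]) if r>0 else np.array([0,0,1.])
    M=Rn.from_quat(quat).as_matrix()
    return pos+M@T[:3,3], M@T[:3,:3]@ray
def wz(u,v,z,pos,quat):
    o,r=wray(u,v,pos,quat); return o+r*(z-o[2])/r[2]
def yawfit(obs,pts):
    L=np.array([o for o in obs])[:,:2]/1000;P=np.array(pts)[:,:2]
    lc,pc=L.mean(0),P.mean(0);A=L-lc;B=P-pc
    th=np.arctan2((A[:,0]*B[:,1]-A[:,1]*B[:,0]).sum(),(A*B).sum())
    R=np.array([[np.cos(th),-np.sin(th)],[np.sin(th),np.cos(th)]])
    t=pc-R@lc; return np.array([*t,th]),(P-(L@R.T+t))*1000
E
python3 - <<'E'
from h import *
z=np.load('pics/w1_pose.npz');pos,q=z['p'],z['q']
p=cv2.imread('pics/w1.png');hsv=cv2.cvtColor(p,cv2.COLOR_BGR2HSV)
# yellow mark centroid
yel=(hsv[...,0]>22)&(hsv[...,0]<32)&(hsv[...,1]>150)&(hsv[...,2]>120)
def cen(m,x0,x1,y0,y1):
    ys,xs=np.nonzero(m[y0:y1,x0:x1]);return xs.mean()+x0,ys.mean()+y0,len(xs)
m=cen(yel,212,243,65,98);h=cen(yel,150,190,173,212);print(m,h)
obs=[(0,106,67),(-55,0,107),(22,130,67),(-22,130,67)]
uv=[m[:2],h[:2],(247,59),(208,59)]
P=[wz(*a,o[2]/1000,pos,q) for a,o in zip(uv,obs)]
print(np.round(P,4));R,e=yawfit(obs,P);print(R.round(4),e.round(1).tolist())
R2,e=yawfit(obs[:2],P[:2]);print(R2.round(4),e.round(1).tolist())
print('press',tow(R,(40,20,109.5)),'lug',tow(R,(0,106,55)))
E
```

```text
(np.float64(226.40064102564102), np.float64(80.05128205128204), 312) (np.float64(170.02970297029702), np.float64(192.64851485148515), 202)
[[ 0.5416 -0.0705  0.067 ]
 [ 0.4681 -0.1649  0.107 ]
 [ 0.5662 -0.0534  0.067 ]
 [ 0.5276 -0.0446  0.067 ]]
[ 0.5216 -0.1758 -0.1957] [[-0.6, 1.3], [0.5, 0.1], [-2.2, -0.8], [2.3, -0.7]]
[ 0.5223 -0.1748 -0.1828] [[0.1, 0.1], [-0.1, -0.1]]
press [ 0.56468817 -0.16394084  0.1095    ] lug [ 0.54217917 -0.0718032   0.055     ]
```

Both views agree within about 2 mm. Now I lower the closed fingertips onto the hatch and sweep it down.

```bash
python3 -m jog '0 -.19 .09 .5 0; 0 -.19 .09 1.0 0; 0 -.12 .09 1.3 0; 0 -.02 .09 1.55 0; 0 .06 .09 1.75 0'
python3 - <<'E'
from h import *
plan([.5635,-.164,.1825],79.1)
E
```

```text
time_s: 2.08
tcp_pos: [0.5617, -0.1696, 0.1987]
tool_rot: [0.771, 0.636, 0.0, 0.0]
force: [0.1, -0.1, 0.5]
grip_width: -0.005
t 2.08 tcp [ 0.5617 -0.1696  0.1987] yaw 79.03 tilt 0.0004 F [ 0.07 -0.05  0.5 ] g -0.005
shift units [0.098 0.012 0.269] turn -0.07
```

```bash
python3 -m jog '0 .05 .01 .1 0; 0 .09 .01 .18 0; 0 .1 .01 .25 0; 0 .1 .01 .27 0; 0 .1 .01 .28 0'
python3 - <<'E'
from h import *
plan([.5635,-.164,.1825],79.1)
p,d=viewer.capture('wrist'); cv2.imwrite('pics/w2.png',p[:,:,::-1])
E
```

```text
time_s: 2.7
tcp_pos: [0.5635, -0.1642, 0.1822]
tool_rot: [0.772, 0.636, 0.0, 0.0]
force: [-0.3, 0.1, 2.2]
grip_width: -0.002
t 2.70 tcp [ 0.5635 -0.1642  0.1822] yaw 78.99 tilt 0.0008 F [-0.3   0.1   2.17] g -0.002
shift units [ 0.004 -0.001 -0.005] turn -0.11
```

View pics/w2.png

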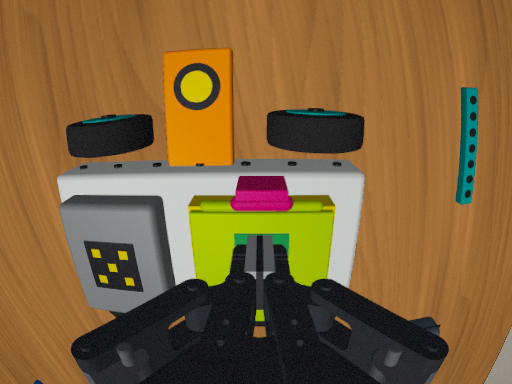

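The hatch is nearly flat with its lip at the pink catch (262,203), and the force reads 2.2 N. I'll press slightly further.

```bash
python3 -m jog '0 0 0 .015 0; 0 0 0 .03 0; 0 0 0 .045 0; 0 0 0 .045 0; 0 0 0 .045 0'
python3 - <<'E'
from h import *
plan([.5635,-.164,.1825],79.1)
p,d=viewer.capture('wrist'); cv2.imwrite('pics/w3.png',cv2.resize(p[150:290,150:370,::-1],None,fx=3,fy=3,interpolation=cv2.INTER_CUBIC))
E
```

```text
time_s: 3.38
tcp_pos: [0.5636, -0.1642, 0.1803]
tool_rot: [0.772, 0.636, 0.0, 0.0]
force: [-1.1, 1.2, 5.7]
grip_width: -0.002
t 3.38 tcp [ 0.5636 -0.1642  0.1803] yaw 79.00 tilt 0.0009 F [-1.07  1.18  5.68] g -0.002
shift units [ 0.003 -0.002 -0.036] turn -0.1
```

View pics/w3.png

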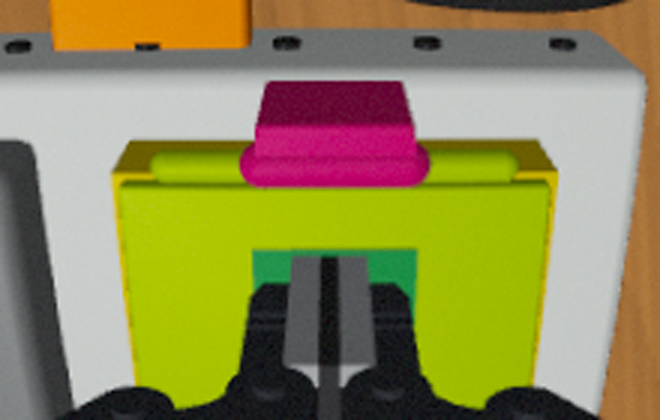

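At 5.7 N the pink catch sits over the lip. I'll back off and check that it holds.

```bash
python3 -m jog '0 0 0 -.2 0; 0 0 0 -.6 0; 0 0 0 -1 0; 0 0 0 -1.5 0; 0 0 0 -2 0'
python3 - <<'E'
from h import *
s=arm.read_state()
plan([.4589,.1618,.28],100)
p,d=viewer.capture('wrist'); cv2.imwrite('pics/w4.png',p[:,:,::-1])
np.savez('pics/w4_pose.npz',p=s['tcp_pos'],q=s['tool_rot'])
E
```

```text
time_s: 4.05
tcp_pos: [0.5629, -0.1644, 0.3005]
tool_rot: [0.772, 0.636, -0.0, -0.0]
force: [0.6, -0.2, -0.2]
grip_width: -0.001
t 4.05 tcp [ 0.5629 -0.1644  0.3005] yaw 78.99 tilt 0.0004 F [ 0.64 -0.18 -0.18] g -0.001
shift units [ 5.006 -2.739  0.342] turn -21.01
```

View pics/w4.png

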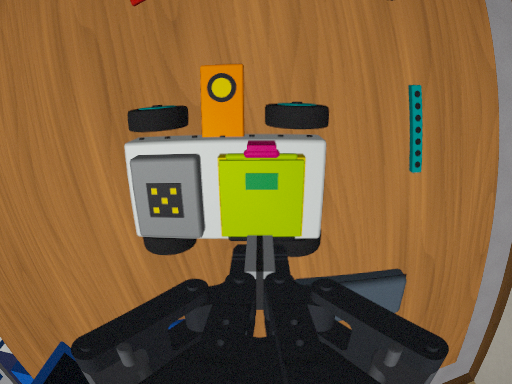

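Latched: the hatch is flat with the pink catch over its lip at (262,150). On to the jack, opening the gripper on the way.

```bash
python3 -m jog '70 .85 -.46 0 -4; 70 1.7 -.92 0 -8; 70 2.5 -1.4 0 -12; 70 3.4 -1.85 0 -17; 70 4.2 -2.3 0 -21'
python3 -c "
from h import *
plan([.4589,.1618,.28],99.93)"
```

```text
time_s: 4.72
tcp_pos: [0.4749, 0.1113, 0.2996]
tool_rot: [0.642, 0.767, 0.0, 0.0]
force: [0.6, 0.2, -0.0]
grip_width: 0.703
t 4.72 tcp [0.4749 0.1113 0.2996] yaw 100.16 tilt 0.0008 F [ 0.62  0.21 -0.03] g 0.703
shift units [ 0.876 -0.114  0.327] turn 0.23
```

```bash
python3 -m jog '70 .3 -.04 .1 0; 70 .6 -.08 .2 0; 70 .87 -.11 .33 .2; 70 .87 -.11 .33 .2; 70 .87 -.11 .33 .2'
python3 - <<'E'
from h import *
s=arm.read_state()
plan([.4589,.1618,.28],99.93)
p,d=viewer.capture('wrist'); cv2.imwrite('pics/w5.png',p[:,:,::-1])
np.savez('pics/w5_pose.npz',p=s['tcp_pos'],q=s['tool_rot'])
E
```

```text
time_s: 5.35
tcp_pos: [0.4606, 0.1588, 0.2797]
tool_rot: [0.644, 0.765, -0.0, 0.0]
force: [-0.0, -0.2, 0.1]
grip_width: 0.699
t 5.35 tcp [0.4606 0.1588 0.2797] yaw 99.75 tilt 0.0007 F [-0.03 -0.21  0.13] g 0.699
shift units [ 0.055 -0.02  -0.004] turn -0.18
```

View pics/w5.png

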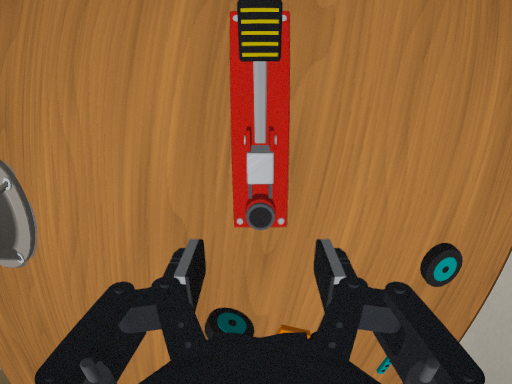

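The jack is straight ahead in the wrist view: grip block top at (260,168), saddle at (261,216), nose corners (234,227) and (288,227). Now I check the pose from these.

Run:
```python
from h import *
z=np.load('pics/w5_pose.npz');pos,q=z['p'],z['q']
obs=[(-60,0,54),(0,0,42),(30,-34,8),(30,34,8),(-189,0,101)]
uv=[(260.5,168),(260.5,216),(234,227),(288,227),(260.5,31)]
P=[wz(*a,o[2]/1000,pos,q) for a,o in zip(uv,obs)]
print(np.round(P,4));J,e=yawfit(obs,P);print(J.round(4),np.degrees(J[2]),e.round(1).tolist())
print('grip',tow(J,(-60,0,54)))
```

```text
[[0.4608 0.1641 0.054 ]
 [0.4709 0.1057 0.042 ]
 [0.4429 0.0695 0.008 ]
 [0.5111 0.0812 0.008 ]
 [0.4386 0.2914 0.101 ]]
[ 0.4714  0.1051 -1.3959] -79.9800300648268 [[-0.2, -0.2], [-0.5, 0.5], [-0.3, -0.2], [0.9, -0.3], [0.1, 0.1]]
grip [0.46097846 0.16422811 0.054     ]
```

```bash
python3 -c "
from h import *
plan([.461,.1642,.088],100.0)"
```

```text
t 5.40 tcp [0.4607 0.1586 0.2798] yaw 99.72 tilt 0.0007 F [-0.48 -0.71  0.23] g 0.699
shift units [0.092 0.019 3.197] turn -0.28
```

```bash
python3 -m jog '70 .09 .02 .6 -.3; 70 .09 .02 1.3 -.3; 70 .09 .02 2.0 -.3; 70 .09 .02 2.7 -.3; 70 .09 .02 3.0 -.3'
python3 - <<'E'
from h import *
plan([.461,.1642,.088],100.0)
p,d=viewer.capture('wrist'); cv2.imwrite('pics/w6.png',p[:,:,::-1])
E
```

```text
time_s: 6.02
tcp_pos: [0.46, 0.1637, 0.0977]
tool_rot: [0.643, 0.766, -0.002, -0.001]
force: [0.1, 0.0, -0.0]
grip_width: 0.696
t 6.03 tcp [0.46   0.1637 0.0977] yaw 100.01 tilt 0.0033 F [ 0.14  0.04 -0.01] g 0.696
shift units [0.006 0.019 0.162] turn 0.01
```

View pics/w6.png

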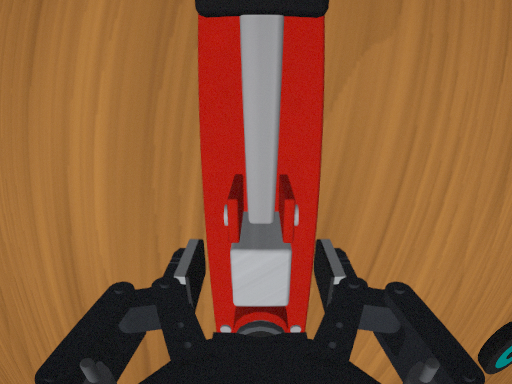

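The block at (260,275) is centred between the pads. I finish the descent and close on it.

```bash
python3 -m jog '70 0 .02 .08 0; 70 0 .02 .16 0; 0 0 .02 .16 0; 0 0 .02 .16 0; 0 0 .02 .16 0' 50
python3 - <<'E'
from h import *
plan([.461,.1642,.088],100.0)
E
```

```text
time_s: 6.7
tcp_pos: [0.4615, 0.1652, 0.0906]
tool_rot: [0.642, 0.767, -0.0, 0.0]
force: [-2.2, -1.8, 6.2]
grip_width: 0.323
t 6.70 tcp [0.4615 0.1652 0.0906] yaw 100.10 tilt 0.0009 F [-2.15 -1.78  6.17] g 0.323
shift units [-0.015 -0.012  0.044] turn 0.1
```

The opening reads 27.5 mm, which is the block. I ease off the slight down-push, then slide the jack sideways while turning it, staying short of the lug.

```bash
python3 -m jog '0 0 0 -.04 0; 0 -.1 .1 -.04 2; 0 -.3 .3 -.04 4; 0 -.55 .55 -.04 7; 0 -.8 .8 -.04 10' 60
python3 - <<'E'
from h import *
plan([.572,.0876,.0906],79.1)
E
```

```text
time_s: 7.32
tcp_pos: [0.5192, 0.1247, 0.0922]
tool_rot: [0.708, 0.706, -0.0, 0.0]
force: [0.3, 0.8, -7.4]
grip_width: 0.319
t 7.33 tcp [0.5192 0.1247 0.0922] yaw 89.80 tilt 0.0005 F [ 0.29  0.76 -7.39] g 0.319
shift units [-0.616  0.882  0.027] turn 10.7
```

The jack is off the desk by about a millimetre (-7.4 N is its whole weight). I'll carry it on to the stand-off point.

```bash
python3 -m jog '0 -.1 .2 0 2; 0 -.25 .4 0 4; 0 -.4 .6 0 7; 0 -.55 .78 0 9; 0 -.61 .88 0 10.7'
python3 - <<'E'
from h import *
plan([.572,.0876,.0915],79.1)
p,d=viewer.capture('side'); cv2.imwrite('pics/s7.png',cv2.resize(p[130:330,180:420,::-1],None,fx=3,fy=3,interpolation=cv2.INTER_CUBIC))
p,d=viewer.capture('top'); cv2.imwrite('pics/t7.png',p[:,:,::-1])
cv2.imwrite('pics/t7c.png',cv2.resize(p[160:290,120:350,::-1],None,fx=3,fy=3,interpolation=cv2.INTER_CUBIC))
E
```

```text
time_s: 7.95
tcp_pos: [0.5711, 0.0888, 0.0923]
tool_rot: [0.77, 0.637, -0.0, 0.0]
force: [0.0, 0.2, -7.5]
grip_width: 0.321
t 7.95 tcp [0.5711 0.0888 0.0923] yaw 79.21 tilt 0.0006 F [ 0.03  0.22 -7.54] g 0.321
shift units [-0.016  0.019  0.014] turn 0.11
```

View pics/s7.png

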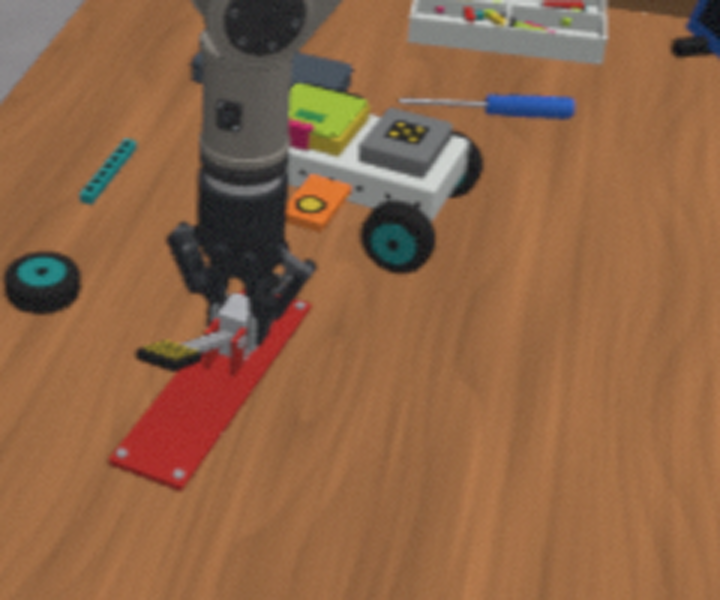

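View pics/t7c.png

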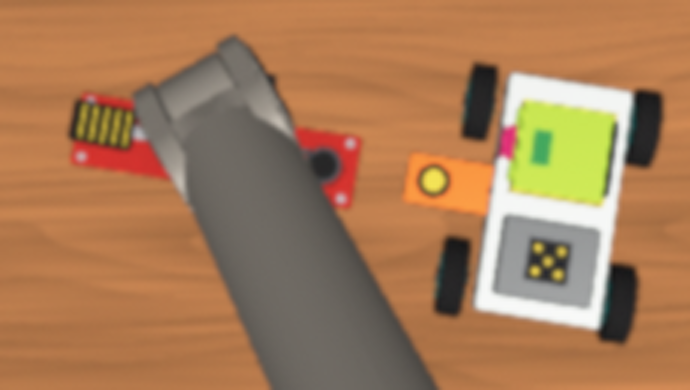

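The top crop shows the saddle at (323,164), the lug mark at (433,180), the nose corners at (362,138) and (349,208), and the paddle at (103,126). I'll fit the jack-to-rover geometry in this one image.

Run:
```python
from h import *
p=cv2.imread('pics/t7.png')
cv2.imwrite('pics/t7r.png',cv2.resize(p[175:275,245:345],None,fx=6,fy=6,interpolation=cv2.INTER_CUBIC))
cv2.imwrite('pics/t7j.png',cv2.resize(p[185:235,138:248],None,fx=7,fy=7,interpolation=cv2.INTER_CUBIC))
```

```text
(no output)
```

View pics/t7r.png

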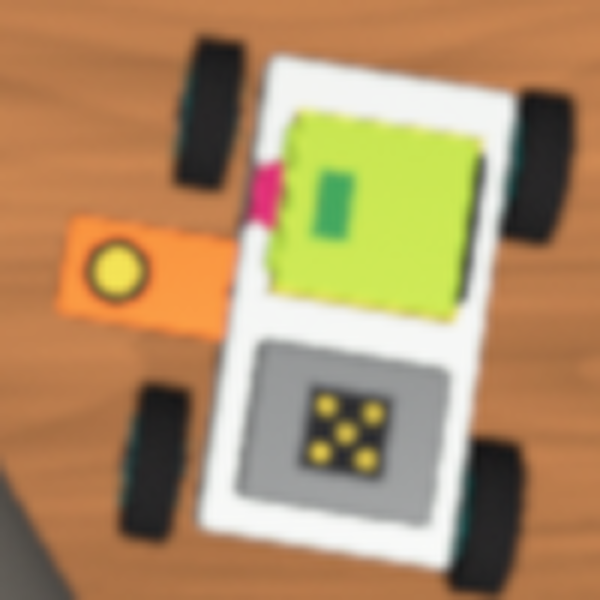

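View pics/t7j.png

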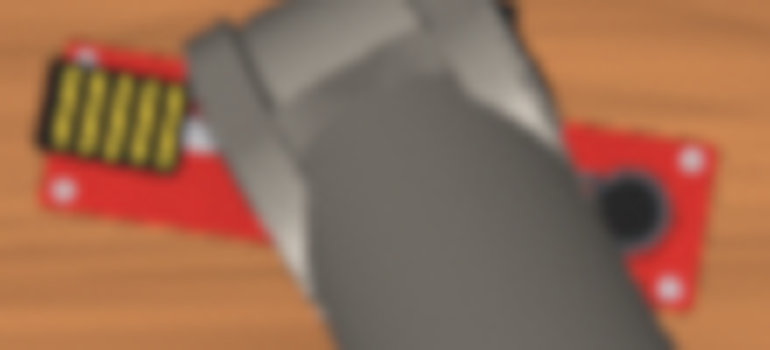

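Run:
```python
from h import *
cr=lambda u,v:((u+.5)/6-.5+245,(v+.5)/6-.5+175)
cj=lambda u,v:((u+.5)/7-.5+138,(v+.5)/7-.5+185)
R,e=fit([((0,106,67),cr(117,270)),((-55,0,107),cr(346,432)),((22,130,67),cr(72,217)),((-22,130,67),cr(58,310)),((40,20,109.5),cr(334,205))],[.55,-.15,-.15])
print('rover',R.round(4),e.round(2).tolist())
J,e=fit([((0,0,42),cj(633,212)),((-189,0,101),cj(113,118)),((30,34,8),cj(720,145)),((30,-34,8),cj(690,312)),((-235,-34,8),cj(40,208))],[.56,.03,-1.76])
print('jack',J.round(4),e.round(2).tolist())
jx=np.array([np.cos(J[2]),np.sin(J[2])]);jy=np.array([-jx[1],jx[0]])
L=tow(R,(0,106,55));d=L[:2]-J[:2]
m=onz('top',*cr(117,270),.067); sd=onz('top',*cj(633,212),.0435)
print('lug',L,'dist along jack x %.1f y %.1f mm'%(d@jx*1e3,d@jy*1e3),'yaw err deg',np.degrees(R[2]-np.pi/2-J[2]))
dd=(m-sd)[:2];print('direct',dd@jx*1e3,dd@jy*1e3)
s=arm.read_state();M=Rn.from_quat(s['tool_rot']).as_matrix();dw=np.array([*d,0]);print('tool shift units',(M.T@dw/.06).round(3),(M.T@np.array([*dd,0])/.06).round(3))
```

```text
rover [ 0.5203 -0.1759 -0.1876] [[0.12, 0.19], [0.16, 0.06], [0.0, -0.56], [-0.28, 0.26], [-0.01, -0.02]]
jack [ 0.5583  0.0268 -1.7566] [[-0.65, -0.21], [0.93, 0.06], [-0.01, -0.03], [0.37, 0.19], [-0.61, -0.01]]
lug [ 0.54010483 -0.07174315  0.055     ] dist along jack x 100.2 y 0.3 mm yaw err deg -0.10483548164643569
direct 97.92781639370854 1.168838614280155
tool shift units [-1.67   0.008  0.   ] [-1.632  0.021  0.   ]
```

The lug is 100 mm ahead along the jack axis, with lateral error about 0.5 mm and yaw error about 0.1°. I go straight in.

```bash
python3 -m jog '0 -.15 0 0 0; 0 -.4 0 0 0; 0 -.7 0 0 0; 0 -1.0 .01 0 0; 0 -1.25 .01 0 0'
python3 -m jog '0 -.13 0 0 0; 0 -.25 0 0 0; 0 -.35 0 0 0; 0 -.4 0 0 0; 0 -.4 0 0 0'
python3 - <<'E'
from h import *
plan([.5531,-.0106,.0905],79.2)
p,d=viewer.capture('side'); cv2.imwrite('pics/s8.png',cv2.resize(p[130:330,180:420,::-1],None,fx=3,fy=3,interpolation=cv2.INTER_CUBIC))
p,d=viewer.capture('top'); cv2.imwrite('pics/t8.png',p[:,:,::-1])
cv2.imwrite('pics/t8c.png',cv2.resize(p[170:280,150:350,::-1],None,fx=4,fy=4,interpolation=cv2.INTER_CUBIC))
E
```

```text
time_s: 8.68
tcp_pos: [0.5568, 0.0139, 0.0924]
tool_rot: [0.77, 0.638, -0.0, 0.0]
force: [0.2, -0.3, -7.1]
grip_width: 0.32
time_s: 9.3
tcp_pos: [0.5526, -0.0075, 0.0924]
tool_rot: [0.769, 0.639, 0.0, -0.0]
force: [0.1, -0.4, -6.3]
grip_width: 0.32
t 9.30 tcp [ 0.5526 -0.0075  0.0924] yaw 79.39 tilt 0.0000 F [ 0.14 -0.41 -6.32] g 0.320
shift units [-0.049  0.017  0.031] turn 0.19
```

View pics/s8.png

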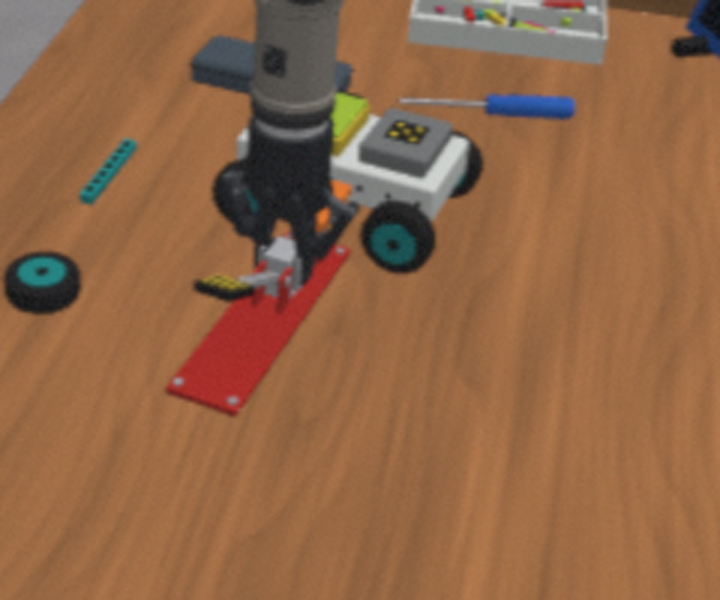

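View pics/t8c.png

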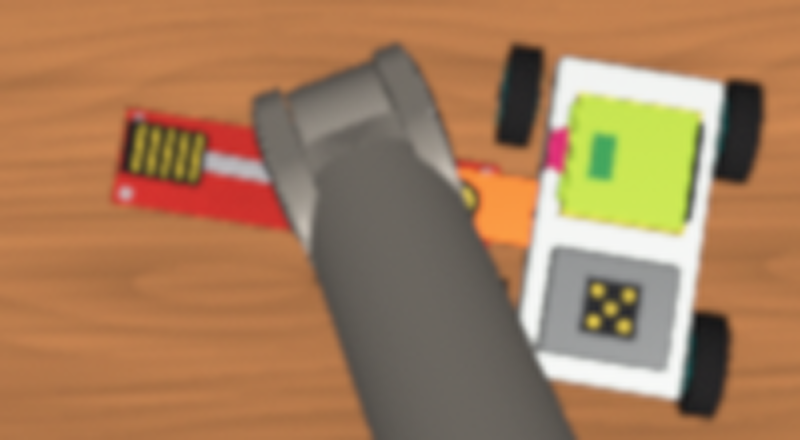

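The rover is unmoved and the saddle sits under the lug area. I nudge 2 mm further, lower and release.

```bash
python3 -m jog '0 -.03 .01 0 0; 0 -.03 .01 .015 0; 0 -.03 .01 .03 0; 0 -.03 .01 .04 0; 0 -.03 .01 .04 0'
python3 - <<'E'
from h import *
plan([.5531,-.0106,.0905],79.2)
E
```

```text
time_s: 10.02
tcp_pos: [0.553, -0.0094, 0.0907]
tool_rot: [0.769, 0.639, -0.0, 0.0]
force: [-2.5, -0.1, 3.9]
grip_width: 0.315
t 10.03 tcp [ 0.553  -0.0094  0.0907] yaw 79.38 tilt 0.0005 F [-2.51 -0.06  3.95] g 0.315
shift units [-0.019  0.006  0.003] turn 0.18
```

```bash
python3 -m jog '0 0 0 -.025 0; 70 0 0 -.025 0; 70 0 0 -.025 0; 70 0 0 -.025 0; 70 0 0 -.1 0'
python3 -m jog '70 0 0 -.4 0; 70 0 0 -1 0; 70 0 0 -1.7 0; 70 0 0 -2.6 0; 70 0 0 -3.5 0'
python3 - <<'E'
from h import *
s=arm.read_state()
plan([.5531,-.0106,.0905],79.2)
p,d=viewer.capture('wrist'); cv2.imwrite('pics/w9.png',p[:,:,::-1])
np.savez('pics/w9_pose.npz',p=s['tcp_pos'],q=s['tool_rot'])
p,d=viewer.capture('side'); cv2.imwrite('pics/s9.png',cv2.resize(p[130:330,180:420,::-1],None,fx=3,fy=3,interpolation=cv2.INTER_CUBIC))
E
```

```text
time_s: 10.65
tcp_pos: [0.5528, -0.0094, 0.096]
tool_rot: [0.769, 0.639, -0.0, -0.0]
force: [0.0, -0.8, 1.2]
grip_width: 0.7
time_s: 11.28
tcp_pos: [0.5526, -0.0094, 0.308]
tool_rot: [0.769, 0.639, 0.0, 0.0]
force: [0.7, -0.5, -0.5]
grip_width: 0.697
t 11.28 tcp [ 0.5526 -0.0094  0.308 ] yaw 79.40 tilt 0.0005 F [ 0.65 -0.47 -0.49] g 0.697
shift units [-0.018  0.01   3.625] turn 0.2
```

View pics/w9.png

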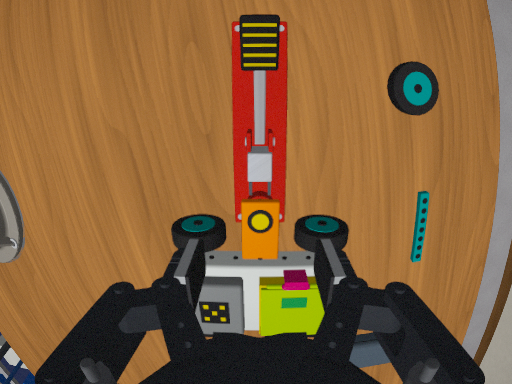

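View pics/s9.png

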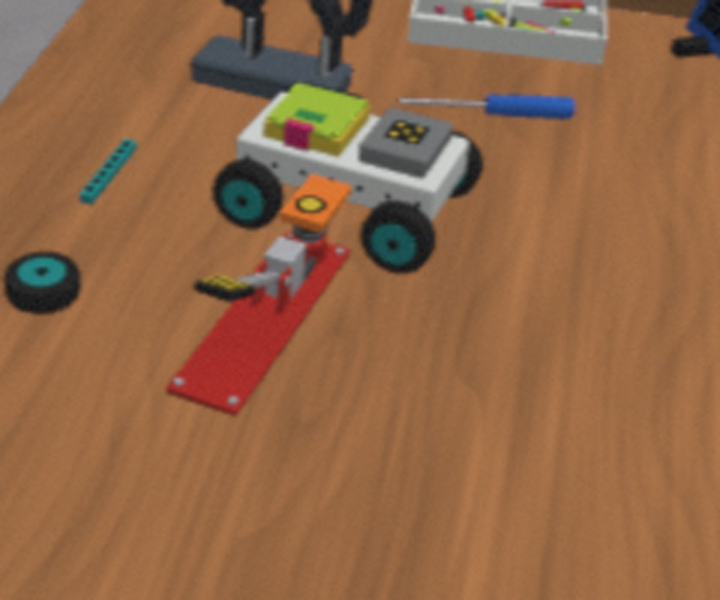

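The wrist view shows the mark at (260,222), the block at (260,167), the paddle at (260,42), and the nose corners beside the lug near (235,221) and (285,221). I'll measure the alignment.

Run:
```python
from h import *
p=cv2.imread('pics/w9.png')
cv2.imwrite('pics/w9a.png',cv2.resize(p[130:270,210:310],None,fx=5.5,fy=5.5,interpolation=cv2.INTER_CUBIC)[:600+170])
cv2.imwrite('pics/w9b.png',cv2.resize(p[5:85,210:310],None,fx=6,fy=6,interpolation=cv2.INTER_CUBIC))
q,d=viewer.capture('top');cv2.imwrite('pics/t9.png',q[:,:,::-1])
cv2.imwrite('pics/t9c.png',cv2.resize(q[175:275,170:300,::-1],None,fx=6,fy=6,interpolation=cv2.INTER_CUBIC))
hsv=cv2.cvtColor(p,cv2.COLOR_BGR2HSV)
yel=(hsv[...,0]>22)&(hsv[...,0]<32)&(hsv[...,1]>150)&(hsv[...,2]>120)
ys,xs=np.nonzero(yel[205:240,245:276]);print(xs.mean()+245,ys.mean()+205)
ys,xs=np.nonzero(yel[10:75,235:285]);print((xs.min()+xs.max())/2+235,(ys.min()+ys.max())/2+10)
gr=(hsv[...,1]<50)&(hsv[...,2]>185);n,l,st,c=cv2.connectedComponentsWithStats(gr.astype(np.uint8))
for i in range(1,n):
    if st[i,4]>4 and 225<c[i][0]<295 and c[i][1]<240: print(c[i].round(1),st[i])
```

```text
259.85333333333335 221.44
259.0 44.5
[258.9 167.4] [248 154  23  27 577]
```

View pics/w9a.png

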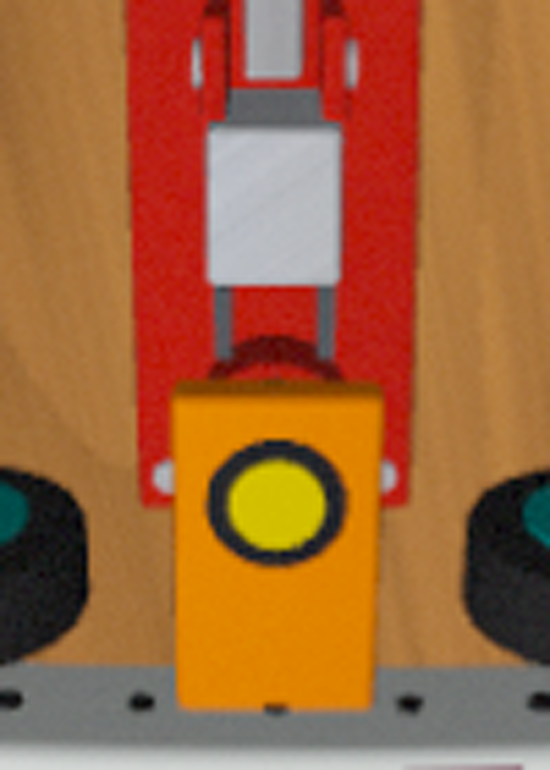

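View pics/t9c.png

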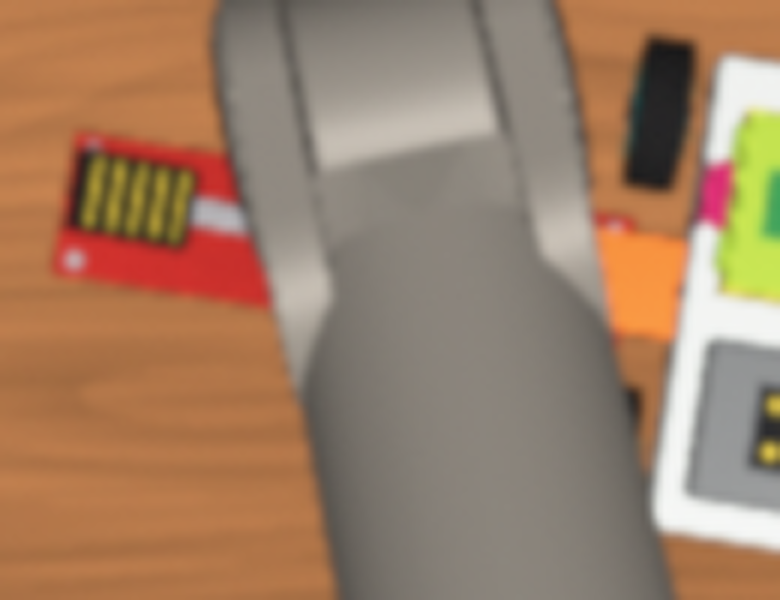

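Run:
```python
from h import *
z=np.load('pics/w9_pose.npz');pos,q=z['p'],z['q']
c=lambda u,v:((u+.5)/5.5-.5+210,(v+.5)/5.5-.5+130)
obs=[(-60,0,54),(30,-34,8),(30,34,8)]
uv=[c(274,205),c(142,506),c(407,504)]
P=[wz(*a,o[2]/1000,pos,q) for a,o in zip(uv,obs)]
J,e=yawfit(obs,P);print('jack',J.round(4),np.degrees(J[2]),e.round(1).tolist())
robs=[(0,106,67),(22,130,67),(-22,130,67)]
P=[wz(*a,o[2]/1000,pos,q) for a,o in zip([c(277,502),c(384,397),c(173,397)],robs)]
R,e=yawfit(robs,P);print('rover',R.round(4),np.degrees(R[2]),e.round(1).tolist());
jx=np.array([np.cos(J[2]),np.sin(J[2])]);jy=np.array([-jx[1],jx[0]])
d=P[0][:2]-J[:2];print('mark vs saddle in jack axes mm',d@jx*1e3,d@jy*1e3)
print('pad',wz(259,42,.101,pos,q), tow(J,(-189,0,101)))
```

```text
jack [ 0.5416 -0.0688 -1.752 ] -100.38429736735837 [[0.0, -0.5], [0.8, -0.1], [-0.8, 0.6]]
rover [ 0.5222 -0.1745 -0.1883] -10.789329336615552 [[-0.1, 0.3], [-0.4, 0.0], [0.5, -0.3]]
mark vs saddle in jack axes mm 1.1509805914021012 0.5399028571303592
pad [0.57606525 0.1180923  0.101     ] [0.57567221 0.11705699 0.101     ]
```

The saddle is centred to about 1.2 mm, yaw is off 0.4°, and the jack is flat. Now I close the fingers and move above the paddle.

```bash
python3 -m jog '0 .5 0 0 0; 0 1.2 0 0 0; 0 2.0 -.01 0 0; 0 2.14 -.01 .8 0; 0 2.14 -.01 1.6 0'
python3 - <<'E'
from h import *
plan([.5757,.1171,.191],79.4)
p,d=viewer.capture('wrist'); cv2.imwrite('pics/w10.png',p[:,:,::-1])
E
```

```text
time_s: 12.05
tcp_pos: [0.5753, 0.1185, 0.208]
tool_rot: [0.769, 0.64, -0.0, -0.0]
force: [0.4, -0.7, -0.3]
grip_width: -0.001
t 12.05 tcp [0.5753 0.1185 0.208 ] yaw 79.56 tilt 0.0007 F [ 0.35 -0.69 -0.27] g -0.001
shift units [-0.022  0.011  0.283] turn 0.16
```

View pics/w10.png

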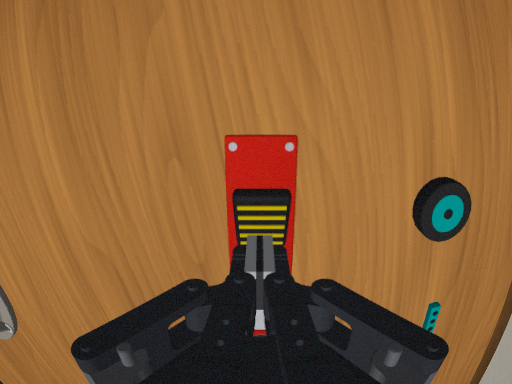

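The fingertips are centred over the paddle at (262,235). First stroke, following the paddle's arc.

```bash
python3 -m jog '0 0 .01 .4 0; 0 .05 .01 .58 0; 0 .1 .01 .74 0; 0 .15 .01 .88 0; 0 .19 .01 1.0 0'
python3 - <<'E'
from h import *
plan([.5787,.1336,.118],79.4)
E
```

```text
time_s: 12.72
tcp_pos: [0.5787, 0.1284, 0.1501]
tool_rot: [0.769, 0.639, 0.0, 0.0]
force: [-1.9, -0.3, 2.8]
grip_width: 0.003
t 12.72 tcp [0.5787 0.1284 0.1501] yaw 79.41 tilt 0.0004 F [-1.88 -0.31  2.77] g 0.003
shift units [ 0.084 -0.016  0.535] turn 0.01
```

```bash
python3 -m jog '0 .03 -.01 .12 0; 0 .05 -.01 .25 0; 0 .07 -.01 .37 0; 0 .08 -.01 .47 0; 0 .08 -.01 .52 0'
python3 - <<'E'
from h import *
plan([.5787,.1336,.118],79.4)
p,d=viewer.capture('side'); cv2.imwrite('pics/s11.png',cv2.resize(p[130:330,180:420,::-1],None,fx=3,fy=3,interpolation=cv2.INTER_CUBIC))
E
```

```text
time_s: 13.35
tcp_pos: [0.5795, 0.1337, 0.1191]
tool_rot: [0.769, 0.639, 0.001, 0.0]
force: [-2.3, 2.0, 6.4]
grip_width: 0.001
t 13.35 tcp [0.5795 0.1337 0.1191] yaw 79.41 tilt 0.0021 F [-2.33  2.01  6.36] g 0.001
shift units [-0.004 -0.013  0.019] turn 0.01
```

View pics/s11.png

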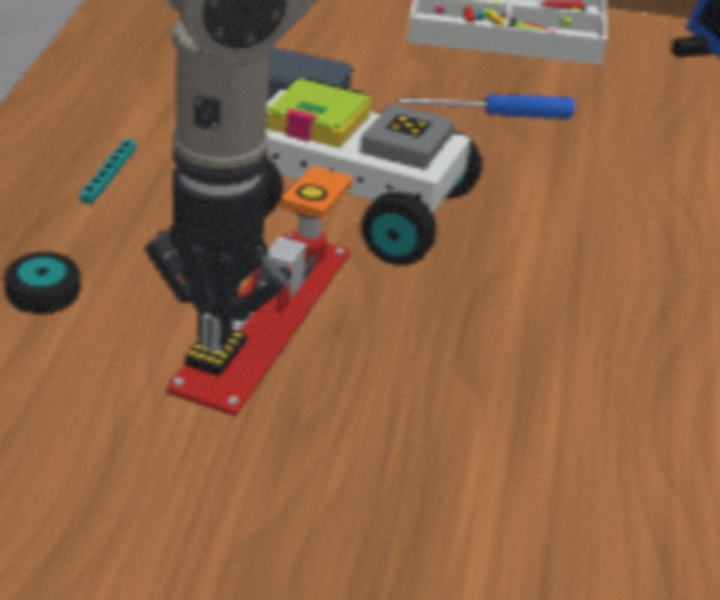

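The lug mark rose to (312,191) and the near wheel is off the desk. I push to the stop to be sure the stroke is full.

```bash
python3 -m jog '0 0 -.01 .02 0; 0 0 -.01 .04 0; 0 0 -.01 .06 0; 0 0 -.01 .07 0; 0 0 -.01 .07 0'
python3 - <<'E'
from h import *
plan([.5787,.1336,.118],79.4)
E
```

```text
time_s: 14.02
tcp_pos: [0.5795, 0.1338, 0.117]
tool_rot: [0.769, 0.639, 0.001, 0.001]
force: [-4.2, 0.3, 15.9]
grip_width: 0.007
t 14.03 tcp [0.5795 0.1338 0.117 ] yaw 79.39 tilt 0.0031 F [-4.22  0.35 15.92] g 0.007
shift units [-0.006 -0.012 -0.016] turn -0.01
```

At the stop (16 N, tip 44 mm high). I let the handle come up along its arc at a controlled pace until the fingers clear it.

```bash
python3 -m jog '0 0 -.01 -.1 0; 0 -.02 -.01 -.22 0; 0 -.04 -.01 -.35 0; 0 -.07 -.01 -.48 0; 0 -.1 -.01 -.62 0'
python3 -m jog '0 -.04 0 -.15 0; 0 -.09 0 -.3 0; 0 -.15 0 -.48 0; 0 -.2 0 -.75 0; 0 -.2 0 -.95 0'
python3 - <<'E'
from h import *
plan([.5757,.1175,.191],79.4)
s=arm.read_state()
p,d=viewer.capture('wrist'); cv2.imwrite('pics/w12.png',p[:,:,::-1])
np.savez('pics/w12_pose.npz',p=s['tcp_pos'],q=s['tool_rot'])
p,d=viewer.capture('side'); cv2.imwrite('pics/s12.png',cv2.resize(p[130:330,180:420,::-1],None,fx=3,fy=3,interpolation=cv2.INTER_CUBIC))
p,d=viewer.capture('top'); cv2.imwrite('pics/t12.png',p[:,:,::-1]);cv2.imwrite('pics/t12c.png',cv2.resize(p[170:280,150:350,::-1],None,fx=4,fy=4,interpolation=cv2.INTER_CUBIC))
E
```

```text
time_s: 14.65
tcp_pos: [0.5766, 0.1264, 0.1521]
tool_rot: [0.77, 0.639, -0.0, 0.0]
force: [1.8, -0.0, 2.7]
grip_width: -0.005
time_s: 15.28
tcp_pos: [0.5745, 0.1154, 0.21]
tool_rot: [0.77, 0.639, 0.0, 0.0]
force: [0.4, 0.0, 0.3]
grip_width: 0.001
t 15.28 tcp [0.5745 0.1154 0.21  ] yaw 79.38 tilt 0.0008 F [0.4  0.05 0.26] g 0.001
shift units [0.037 0.012 0.317] turn -0.02
```

View pics/w12.png

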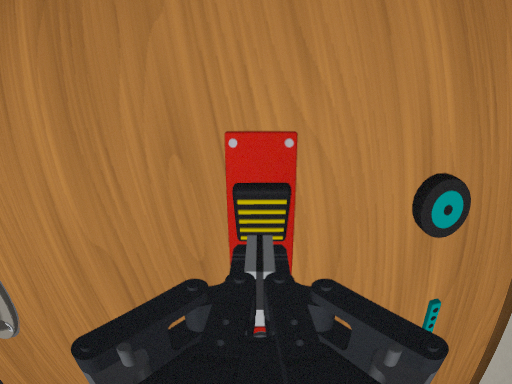

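View pics/s12.png

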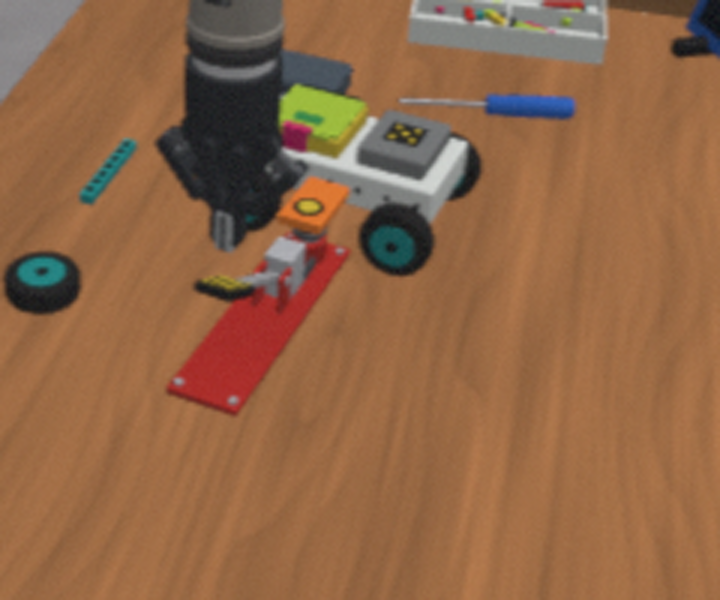

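View pics/t12c.png

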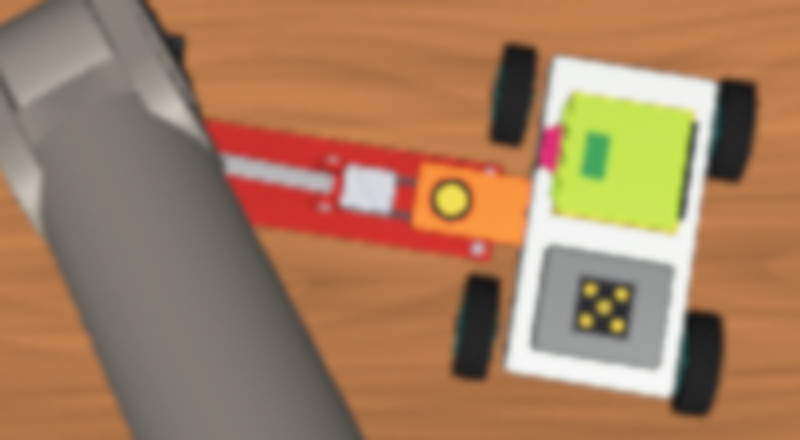

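Handle is fully up again and the wheels are back down. The rover may have settled a few mm toward the jack (hub mark from (611,308) to (605,307) in the crop), so I re-measure centring before the second stroke.

Run:
```python
from h import *
p=cv2.imread('pics/t12.png')
cv2.imwrite('pics/t12r.png',cv2.resize(p[180:280,200:330],None,fx=6,fy=6,interpolation=cv2.INTER_CUBIC))
```

```text
(no output)
```

View pics/t12r.png

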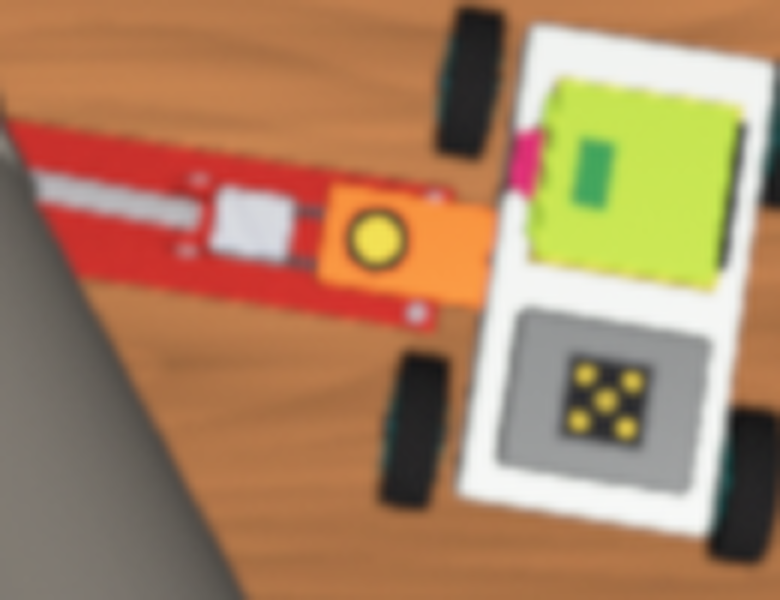

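Run:
```python
from h import *
c=lambda u,v:((u+.5)/6-.5+200,(v+.5)/6-.5+180)
R,e=fit([((0,106,67),c(377,239)),((-55,0,107),c(606,401)),((22,130,67),c(331,184)),((-22,130,67),c(317,281)),((40,20,109.5),c(593,174))],[.52,-.175,-.19])
print('rover',R.round(4),e.round(2).tolist())
J,e=fit([((-60,0,54),c(253,223)),((30,34,8),c(453,190)),((30,-34,8),c(432,330))],[.54,-.07,-1.75])
print('jack',J.round(4),e.round(2).tolist())
jx=np.array([np.cos(J[2]),np.sin(J[2])]);jy=np.array([-jx[1],jx[0]])
m=onz('top',*c(377,239),.067)[:2];L=tow(R,(0,106,55))[:2]
for d in (m-J[:2],L-J[:2]): print('lug-saddle, jack axes mm',d@jx*1e3,d@jy*1e3)
print('mark-block direct',(m-onz('top',*c(253,223),.054)[:2])@jx*1e3-60)
```

```text
rover [ 0.521  -0.1713 -0.1856] [[0.04, 0.23], [0.07, 0.01], [0.07, -0.17], [-0.18, -0.01], [-0.01, -0.05]]
jack [ 0.5399 -0.0702 -1.7546] [[-0.37, -0.05], [0.26, -0.39], [0.11, 0.44]]
lug-saddle, jack axes mm -3.3446839516124367 0.7180861175561387
lug-saddle, jack axes mm -3.1524038744627325 0.1272346620847479
mark-block direct -4.358434120084468
```

Run:
```python
from h import *
for n,z in (('s8',.067),('s9',.067),('s11',.080),('s12',.067)):
    p=cv2.imread(f'pics/{n}.png');h=cv2.cvtColor(p,cv2.COLOR_BGR2HSV)[180:220,295:330]
    m=(h[...,0]>23)&(h[...,0]<34)&(h[...,1]>130)&(h[...,2]>120)
    ys,xs=np.nonzero(m); 
    if len(xs)<10: print(n,'none');continue
    u,v=xs.mean()+295,ys.mean()+180
    print(n,len(xs),(u,v),onz('side',(u+.5)/3-.5+180,(v+.5)/3-.5+130,z).round(4))
```

```text
s8 none
s9 191 (np.float64(310.13612565445027), np.float64(204.13612565445027)) [ 0.5428 -0.0742  0.067 ]
s11 159 (np.float64(311.3836477987421), np.float64(192.0503144654088)) [ 0.5427 -0.0756  0.08  ]
s12 190 (np.float64(308.53684210526313), np.float64(206.55789473684212)) [ 0.5434 -0.0696  0.067 ]
```

The lug slipped about 4 mm outward on the saddle as the rover settled, so it is now 3 to 4 mm off centre. There is plenty of time, so I'll regrip the block and slide the jack back by that much before the second stroke.

```bash
python3 -m jog '70 -.4 0 -.1 0; 70 -1.1 .01 -.1 0; 70 -1.8 .02 0 0; 70 -2.11 .03 .4 0; 70 -2.11 .03 .9 0'
python3 -c "
from h import *
plan([.5528,-.0094,.092],79.4)"
```

```text
time_s: 16.05
tcp_pos: [0.5528, -0.0119, 0.1541]
tool_rot: [0.771, 0.637, -0.0, 0.001]
force: [0.7, 0.9, 0.1]
grip_width: 0.701
t 16.05 tcp [ 0.5528 -0.0119  0.1541] yaw 79.17 tilt 0.0014 F [0.66 0.87 0.06] g 0.701
shift units [ 0.042 -0.008  1.035] turn -0.23
```

```bash
python3 -m jog '70 .04 -.01 .4 -.2; 70 .04 -.01 .8 -.2; 70 .04 -.01 1.0 -.2; 0 .04 -.01 1.02 -.2; 0 .04 -.01 1.02 -.2' 50
python3 -m jog '0 0 0 -.01 0; 0 0 0 -.02 0; 0 0 0 -.03 0; 0 0 0 -.03 0; 0 0 0 -.03 0'
python3 -c "
from h import *
plan([.5528,-.0094,.092],79.4)"
```

```text
time_s: 16.68
tcp_pos: [0.5535, -0.0069, 0.0943]
tool_rot: [0.768, 0.64, 0.001, 0.001]
force: [-1.1, 0.2, -4.2]
grip_width: 0.323
time_s: 17.3
tcp_pos: [0.5526, -0.0071, 0.0952]
tool_rot: [0.768, 0.64, -0.0, -0.0]
force: [0.1, -0.0, -5.8]
grip_width: 0.319
t 17.30 tcp [ 0.5526 -0.0071  0.0952] yaw 79.59 tilt 0.0005 F [ 0.14 -0.04 -5.84] g 0.319
shift units [-0.038  0.011  0.054] turn 0.19
```

```bash
python3 -m jog '0 .02 0 0 0; 0 .04 0 0 0; 0 .06 0 0 0; 0 .06 0 .02 0; 0 .06 0 .03 0'
python3 -c "
from h import *
plan([.5528,-.0094,.092],79.4)"
```

```text
time_s: 17.92
tcp_pos: [0.5536, -0.0032, 0.0942]
tool_rot: [0.768, 0.64, 0.0, 0.0]
force: [-2.9, 0.0, 3.0]
grip_width: 0.323
t 17.93 tcp [ 0.5536 -0.0032  0.0942] yaw 79.59 tilt 0.0003 F [-2.95  0.02  3.03] g 0.323
shift units [-0.104  0.005  0.036] turn 0.19
```

Moved +3.9 mm and set down. I release, go up and look.

```bash
python3 -m jog '0 0 0 -.015 0; 70 0 0 -.015 0; 70 0 0 -.015 0; 70 0 0 -.015 0; 70 0 0 -.1 0'
python3 -m jog '70 0 0 -.4 0; 70 0 0 -1 0; 70 0 0 -1.7 0; 70 0 0 -2.6 0; 70 0 0 -3.4 0'
python3 - <<'E'
from h import *
s=arm.read_state()
plan([.5528,-.0094,.092],79.4)
p,d=viewer.capture('wrist'); cv2.imwrite('pics/w13.png',p[:,:,::-1])
np.savez('pics/w13_pose.npz',p=s['tcp_pos'],q=s['tool_rot'])
cv2.imwrite('pics/w13a.png',cv2.resize(p[140:280,200:320,::-1],None,fx=5,fy=5,interpolation=cv2.INTER_CUBIC)[:600])
E
```

```text
time_s: 18.55
tcp_pos: [0.5533, -0.0034, 0.0997]
tool_rot: [0.768, 0.64, -0.0, -0.0]
force: [0.3, -0.2, -0.6]
grip_width: 0.698
time_s: 19.18
tcp_pos: [0.5534, -0.0033, 0.306]
tool_rot: [0.768, 0.64, 0.001, 0.001]
force: [0.1, 0.5, 0.1]
grip_width: 0.701
t 19.18 tcp [ 0.5534 -0.0033  0.306 ] yaw 79.60 tilt 0.0015 F [0.1  0.51 0.11] g 0.701
shift units [-1.030e-01  3.000e-03  3.567e+00] turn 0.2
```

View pics/w13a.png

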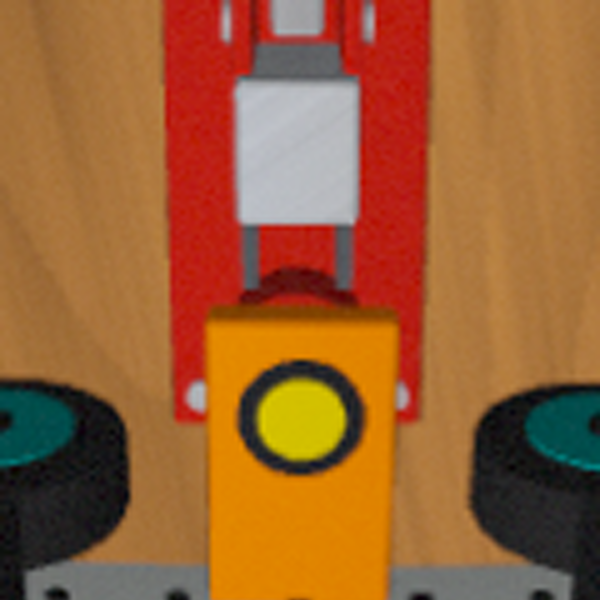

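Run:
```python
from h import *
z=np.load('pics/w13_pose.npz');pos,q=z['p'],z['q']
c=lambda u,v:((u+.5)/5-.5+200,(v+.5)/5-.5+140)
obs=[(-60,0,54),(30,-34,8),(30,34,8)]
P=[wz(*a,o[2]/1000,pos,q) for a,o in zip([c(298,151),c(175,422),c(418,420)],obs)]
J,e=yawfit(obs,P);print('jack',J.round(4),np.degrees(J[2]),e.round(1).tolist())
robs=[(0,106,67),(22,130,67),(-22,130,67)]
P=[wz(*a,o[2]/1000,pos,q) for a,o in zip([c(302,419),c(398,321),c(208,321)],robs)]
R,e=yawfit(robs,P);print('rover',R.round(4),np.degrees(R[2]),e.round(1).tolist());
jx=np.array([np.cos(J[2]),np.sin(J[2])]);jy=np.array([-jx[1],jx[0]])
d=P[0][:2]-J[:2];print('mark vs saddle in jack axes mm',d@jx*1e3,d@jy*1e3)
pr=tow(J,(-189,0,101));pd=tow(J,(-206,0,45));print(pr,pd)
plan([pr[0],pr[1],.21],79.6)
```

```text
jack [ 0.5418 -0.0654 -1.7526] -100.41901586807815 [[0.1, -0.6], [0.5, -0.1], [-0.6, 0.7]]
rover [ 0.5235 -0.1703 -0.1841] -10.548026923385393 [[-0.1, -0.2], [-0.6, 0.3], [0.8, -0.1]]
mark vs saddle in jack axes mm 0.6905656150388401 1.1773694296472126
[0.57594678 0.1205089  0.101     ] [0.57902115 0.1372286  0.045     ]
t 19.23 tcp [ 0.5565 -0.0026  0.3128] yaw 79.60 tilt 0.0129 F [2.8  0.09 4.16] g 0.699
shift units [ 2.074 -0.073  1.716] turn -0.0
```

Mark and saddle now agree to 0.7 mm along and 1.2 mm across. Second stroke: back over the paddle.

```bash
python3 -m jog '0 .4 0 0 0; 0 1.0 0 0 0; 0 1.6 0 .3 0; 0 2.0 0 .9 0; 0 2.1 0 1.4 0'
python3 - <<'E'
from h import *
plan([.5759,.1205,.208],79.6)
p,d=viewer.capture('wrist'); cv2.imwrite('pics/w14.png',p[:,:,::-1])
plan([.5759,.1205,.208],79.6)
E
```

```text
time_s: 19.85
tcp_pos: [0.5759, 0.1231, 0.2188]
tool_rot: [0.767, 0.641, 0.001, -0.0]
force: [-0.4, 0.1, -0.1]
grip_width: -0.003
t 19.85 tcp [0.5759 0.1231 0.2188] yaw 79.78 tilt 0.0014 F [-0.44  0.11 -0.06] g -0.003
shift units [-0.042  0.008  0.18 ] turn 0.18
t 19.90 tcp [0.5737 0.1221 0.2146] yaw 79.78 tilt 0.0069 F [-1.4   0.26 -2.14] g -0.003
shift units [-0.02   0.042  0.11 ] turn 0.18
```

View pics/w14.png

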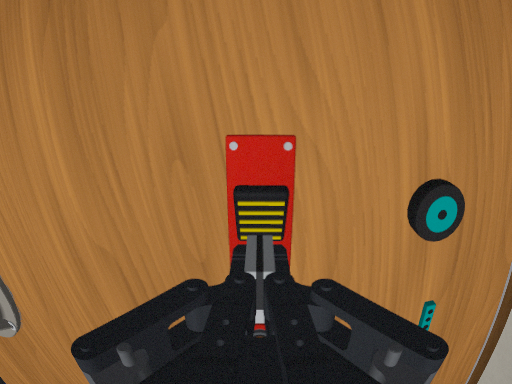

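Fingertips again centred on the paddle. I push down along the arc.

```bash
python3 -m jog '0 -.02 0 .3 0; 0 -.02 0 .58 0; 0 .03 0 .74 0; 0 .08 0 .9 0; 0 .12 0 1.05 0'
python3 -c "
from h import *
plan([.579,.1372,.118],79.6)"
```

```text
time_s: 20.52
tcp_pos: [0.578, 0.1286, 0.1569]
tool_rot: [0.768, 0.64, 0.001, 0.0]
force: [-1.0, 1.3, 3.6]
grip_width: -0.001
t 20.52 tcp [0.578  0.1286 0.1569] yaw 79.61 tilt 0.0021 F [-1.03  1.3   3.57] g -0.001
shift units [ 0.143 -0.01   0.648] turn 0.01
```

```bash
python3 -m jog '0 .03 -.01 .13 0; 0 .06 -.01 .26 0; 0 .09 -.01 .39 0; 0 .12 -.01 .5 0; 0 .13 -.01 .59 0'
python3 -m jog '0 0 -.02 .03 0; 0 0 -.02 .06 0; 0 0 -.02 .09 0; 0 0 -.02 .1 0; 0 0 -.02 .1 0'
python3 - <<'E'
from h import *
plan([.579,.1372,.118],79.6)
p,d=viewer.capture('side'); cv2.imwrite('pics/s15f.png',p[:,:,::-1]);cv2.imwrite('pics/s15.png',cv2.resize(p[130:330,180:420,::-1],None,fx=3,fy=3,interpolation=cv2.INTER_CUBIC))
p,d=viewer.capture('top'); cv2.imwrite('pics/t15.png',p[:,:,::-1]);cv2.imwrite('pics/t15c.png',cv2.resize(p[180:280,200:330,::-1],None,fx=6,fy=6,interpolation=cv2.INTER_CUBIC))
E
```

```text
time_s: 21.15
tcp_pos: [0.5791, 0.1355, 0.1215]
tool_rot: [0.768, 0.64, 0.001, 0.001]
force: [-0.1, -0.0, 5.4]
grip_width: -0.0
time_s: 21.78
tcp_pos: [0.579, 0.1358, 0.1173]
tool_rot: [0.768, 0.64, 0.002, 0.001]
force: [0.1, -0.4, 11.9]
grip_width: 0.003
t 21.77 tcp [0.579  0.1358 0.1173] yaw 79.57 tilt 0.0045 F [ 0.08 -0.43 11.94] g 0.003
shift units [ 0.024 -0.004 -0.012] turn -0.03
```

View pics/s15.png

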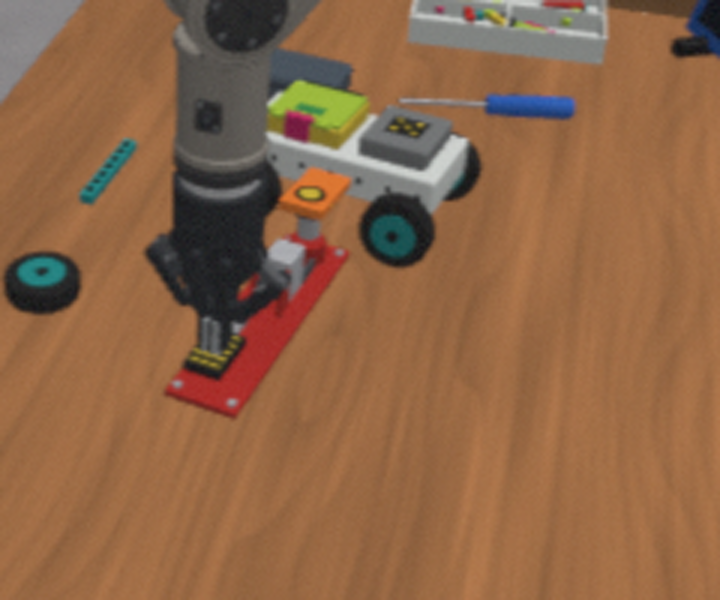

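View pics/t15c.png

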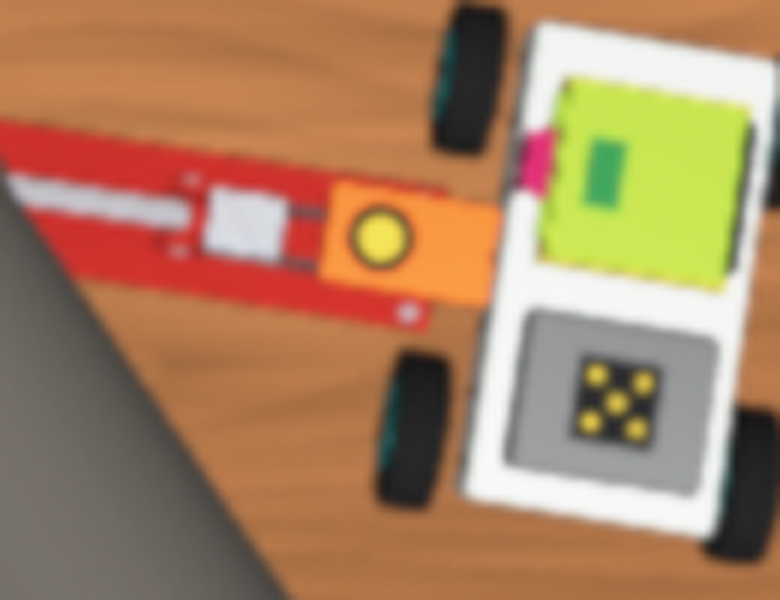

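The handle is fully down at 12 N, with the hatch shut and the lug and near wheels raised. I hold still and check stability and centring.

```bash
python3 -m jog '0 0 0 .02 0; 0 0 0 .02 0; 0 0 0 .02 0; 0 0 0 .02 0; 0 0 0 .02 0'
python3 - <<'E'
from h import *
c=lambda u,v:((u+.5)/6-.5+200,(v+.5)/6-.5+180)
J,e=fit([((-60,0,54),c(246,223)),((30,34,8),c(448,188)),((30,-34,8),c(430,330))],[.54,-.07,-1.75])
jx=np.array([np.cos(J[2]),np.sin(J[2])]);jy=np.array([-jx[1],jx[0]])
m=onz('top',*c(380,237),.080)[:2];d=m-J[:2];print(J.round(4),e.round(2).tolist(),'mark-saddle',d@jx*1e3,d@jy*1e3)
p=cv2.imread('pics/s15.png');h=cv2.cvtColor(p,cv2.COLOR_BGR2HSV)[180:220,295:330]
k=(h[...,0]>23)&(h[...,0]<34)&(h[...,1]>130)&(h[...,2]>120);ys,xs=np.nonzero(k)
u,v=(xs.mean()+295.5)/3-.5+180,(ys.mean()+180.5)/3-.5+130
print([ (z,onz('side',u,v,z).round(4)) for z in (.067,.08)],'top@.08',m)
p,d=viewer.capture('top');Q=cloud('top',d)
M=(slice(214,223),slice(258,268));print('mark depth z',np.median(Q[M][...,2]))
plan([.579,.1372,.118],79.6)
E
```

```text
time_s: 22.5
tcp_pos: [0.579, 0.1358, 0.1169]
tool_rot: [0.768, 0.64, 0.002, 0.002]
force: [-1.6, -1.9, 17.6]
grip_width: 0.0
[ 0.5403 -0.0681 -1.7424] [[-0.04, 0.1], [0.21, -0.33], [-0.16, 0.21]] mark-saddle -0.3142441486825838 0.9016214491508138
[(0.067, array([ 0.547 , -0.0918,  0.067 ])), (0.08, array([ 0.5435, -0.0723,  0.08  ]))] top@.08 [ 0.54120381 -0.0679198 ]
mark depth z 0.08167729563128398
t 22.55 tcp [0.579  0.1358 0.1169] yaw 79.56 tilt 0.0047 F [-2.08 -1.17 17.29] g -0.001
shift units [ 0.023 -0.005 -0.018] turn -0.04
```

Lug mark is at 82 mm height (80 expected), the saddle is centred within 1 mm, and 17 N is held against the stop. Handing in.

Run:
```python
from cell import arm
print(arm.hand_in()); s=arm.read_state(); print(s['time_s'],s['force'])
```

```text
the job is handed in; nothing more can be done
None
the job is handed in; nothing more can be done
```

I did the whole job in the order asked and handed it in at about 22.6 s, with the handle held fully down.

- **Hatch:** I pressed it shut with up to 5.7 N. After I backed off, the wrist picture showed it flat under the pink catch, and it was still flat in the last pictures.
- **Jack:** I set it flat with the saddle about 1 mm off the lug mark.
- **First stroke:** I pushed to the stop (16 N), saw the wheel in view lift, then let the handle come all the way up.
- **Correction between strokes:** As the rover settled after the first stroke, it slid about 4.5 mm toward the jack and the lug ended 3–4 mm off centre. I gripped the block again and moved the jack back 3.9 mm, which left the mark and saddle within about 1.4 mm.
- **Second stroke:** I pushed to the stop and held it at about 17 N.

In the last checks the lug mark was about 82 mm high (80 expected fully lifted). The saddle was centred within about 1 mm by the top camera, and only the jack was touched. The side camera put the raised mark about 4 mm away from the top camera's reading. The spare wheel, beam, tin and screwdriver looked undisturbed wherever they were in view.

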